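# Lock a tape roll on its spindle with a squeeze-to-spread snap ring

### The arm

A 6-joint arm with a two-finger parallel gripper is mounted at the origin on the work surface. World frame = base frame: x ahead of the robot, y to its left, z up, the work surface at z = 0. Lengths are in m, angles in rad, forces in N, time in s.
With the tool pointing down it reaches from about 0.35 to 0.85 m from the base axis. Payload 8.1 kg.
Tool frame: the origin (TCP) lies at the very end of the fingers, on their centre line; the grasp point (between the pads) lies 19 mm behind it (robot.pinch_z is the distance from the TCP to the grasp point, in m); y points along the fingers, x is the direction in which the jaws open and shut, and the axes are right-handed (so a half turn about y gives the same grasp; the last joint's range is limited). The gripper opens to 93 mm and grips with 3 to 60 N. Pads are 15 mm wide; open, the fingers measure 128 mm over their backs; the gripper's body (75 mm by 188 mm) begins 65 mm behind the grasp point.
Start: joints at [1.259, 0.13, 1.488, -0, 1.523, -0.085], TCP at [0.135, 0.585, 0.219] pointing down, gripper open.
Joint ranges: [-2.96, 2.96], [-0.89, 2.26], [0.02, 2.5], [-1.34, 4.48], [0, 2.73], [-2.66, 2.66]. Speed limits (rad/s): [2.39, 2.39, 2.79, 3.14, 3.14, 3.14].

### API

Orientations are given as a rotation vector (axis times angle).
In Python, from plant import robot gives the robot as it stands.
- The arm moves only by the shell command python3 -m inch 'ROWS' [FORCE]. ROWS is JSON, a list of rows, each a list of 5 numbers: the closure, from -1 (fully open) to 1 (shut), then the shift along the world's x, y, z in m, then the turn about the world's z in rad. A call has 1 to 8 rows; each row is the pose to reach, as a shift and turn from the pose measured when the call began; what a row does not reach only later rows make up. A row lasts 1/8 s, in which the tool goes at most 62.5 mm and 10.7 degrees, less where a joint would pass 70% of its speed; a pose out of reach is approached as far as the arm can. A call with a gripper value outside its range is refused whole. The fingers move at their own pace and stop on an object; FORCE is the grip in N (left out, the last holds). Time passes only in rows, so rows that repeat a pose let the fingers close. It gives the time, the measured TCP pose, the force and the opening at its end, in the units of the state.
- robot.read_state(): the state, without advancing time (a new reading comes with each control period).
- robot.read_camera(name): name is "scene" or "side" or "wrist"; returns a dict with "color" (384x512x3 uint8, red, green, blue), "mtx" (3x3 intrinsics, pixels), "dist_coeffs" ([k1, k2, p1, p2, k3] as OpenCV has them; the pictures are not rectified), "R" (3x3) and "t" (3): a world point X has camera coordinates R X + t; the wrist camera has in their place "hand_eye" (4x4, takes a point from camera to tool coordinates, whose origin is the TCP and whose axes are the tool frame's). Camera axes: x right, y down, z forward; pixel columns grow to the right and rows downward; lengths in m; the calibration is good to about 2 mm. A picture is of the moment at which its call begins: read the wrist's pose just before it. There is no depth.
- robot.close_job(): hands the job in, once; it reports no verdict.
The state is a dict: "t": time; "q": joint angles; "dq": joint speeds; "joint_torque": joint torques, N m; "tool_pos": TCP position; "orientation": TCP orientation; "force": force on the tool from outside, world axes, zero at the start; "wrist_torque": the same for the moment, N m; "opening": finger opening in m.
Only numpy, scipy, OpenCV 4.12 (cv2) and the standard library are available. Lean on these libraries where they do the work, as an engineer would, in place of code of your own. Each camera call takes 0.05 s, during which the arm holds its last target. There are 200 camera calls.

### The job

Slide the flanged spacer, flange down, over the head of the upright spindle and press it until the tight tape roll under it is fully down and the groove shows, then let go. Next lift the snap ring out of its tray by the hinge barrel, since the cheeks of the tray guard its eyes, lay it flat on the open bench and let go of it. Then take it again by its two upright eyes, pinch them together to spread the ring, lower it level over the spindle head onto the spacer, and let it close into the groove; leave the other stock where it is.

Things in the scene. Friction and masses are not known exactly. Their poses are not given: they have to be found in the camera images.
- spindle: Fixed upright spindle; origin on its axis at the bench. Foot 110 mm across, 12 mm tall; shaft and head 44 mm in diameter; groove 36 mm in diameter, 104 to 114 mm up; chamfered head top at 122 mm. A brown tape roll (100 mm across, 48 mm tall) sits tight on it: its top starts 74 to 80 mm up and must be pushed (about 8 N; it stays put) to a hard stop at 68 mm.
- groove (a point): Point on the spindle axis at the lower edge of the groove, 104 mm above the bench.
- spacer_mid (a point): Loose aluminium spacer, flange down: flange 90 mm across, 6 mm thick; hub (sleeve) 58 mm across; 36 mm tall in all; through bore 47 mm, so 1.5 mm clearance all round the shaft. Point on its axis, 18 mm above its underside; z from flange to hub. With the roll fully down this point is 86 mm up and the hub's top is level with the groove's lower edge.
- ring_mid (a point): Loose steel snap ring of two sprung halves hinged at the barrel, 120 g, flat, 6 mm thick, hoop 66 mm across, 38 mm opening between its inward lugs. Point: centre of the closed ring, 3 mm above its underside, fixed to eye_a's half; x from barrel to eyes, z up. Spread, the opening's middle is 36 mm from the barrel towards the midpoint of the eyes.
- barrel (a point): Hinge barrel of the snap ring: upright cylinder 16 mm in diameter, 36 mm tall, 36 mm behind the ring's centre; point at half height, 18 mm above the ring's underside.
- eye_a (a point): One eye of the snap ring: upright tab with a hole near its top, 16 mm wide, 6 mm thick, 40 mm tall from the ring's underside; point half-way up. Closed: 48 mm ahead of the ring's centre, 26 mm to its right (-y); outer faces of the eyes 60 mm apart.
- eye_b (a point): The other eye, 26 mm left (+y). The ends cross, so pinching the eyes spreads the ring: 5 N to start, about 12 N at the stop; there the outer faces are parallel, 20 mm apart, the eyes 52 mm ahead of the opening's middle, and the opening clears the spindle head by 2 to 4 mm all round.
- jaw (a joint): Spread of the snap ring, rad: 0 closed, 0.44 fully spread (stop).
- tray_mid (a point): Fixed grey parts tray in which the snap ring starts: 140 x 100 mm, floor 4 mm thick, rim 12 mm tall, but 40 mm tall at the eye end (end wall and a cheek close outside each eye, so no finger fits there). Point at the centre of the tray's floor; x points towards the eye end.
- carton: Bystander: small closed carton 70 x 110 x 60 mm; origin under its centre.
- penjar: Bystander: jar 74 mm across, 103 mm tall; origin under its centre.
- spare_roll: Bystander: spare tape roll lying flat, 100 mm across, 48 mm tall; origin under its centre.
Not all that is in view belongs to the job. Leave any red look-alike of the part that bears ring_mid alone.

How it is judged:
On the way, in this order (a step that is already met when the one before it is completed fails the run):
1. the spacer is on the spindle, fully down with the roll, and let go (horizontal distance between spacer_mid and spindle below 0.004 m and z of spacer_mid in the frame of spindle below 0.0885 m and angle between spacer_mid's own z axis and vertical below 0.08 rad and contact force between the fingers and spacer below 0.1 N), for 0.2 s.
2. the snap ring lies flat on the open bench outside its tray, let go (horizontal distance between ring_mid and tray_mid above 0.08 m and height (world z) of ring_mid below 0.01 m and angle between ring_mid's own z axis and vertical below 0.1 rad and contact force between the fingers and clip below 0.1 N), for 0.2 s.
3. the snap ring is held up, spread, by its eyes (value of joint jaw above 0.25 rad and height (world z) of ring_mid above 0.04 m and contact force between the fingers and clip above 1 N), for 0.1 s.
At the end, for the whole second after the job is handed in: Ring closed (spread < 0.06 rad), level (0.1 rad), at rest in the groove, 104 to 114 mm up, centre within 5 mm of the axis; spacer below it upright (0.08 rad), within 4 mm of the axis and 2.5 mm of fully down; carton, jar and spare roll within 30 mm of their starts (value of joint jaw below 0.06 rad and horizontal distance between ring_mid and groove below 0.005 m and z of ring_mid in the frame of spindle between 0.104 and 0.114 m and angle between ring_mid's own z axis and vertical below 0.1 rad and linear speed of clip below 0.02 m/s and horizontal distance between spacer_mid and spindle below 0.004 m and z of spacer_mid in the frame of spindle below 0.0885 m and angle between spacer_mid's own z axis and vertical below 0.08 rad and distance of each of carton, penjar, spare_roll from where it was at the start of the episode below 0.03 m); the robot touches nothing.
It fails at once if the carton, jar or spare roll is shoved away (over 30 mm) (distance of any of carton, penjar, spare_roll from where it was at the start of the episode above 0.03 m).
It also fails if it takes over 70 s, if anything falls off the work surface, if the arm or the gripper's body presses on something with over 40 N, if the wrist force passes 120 N, or if a joint passes its speed limit or range.

## Working session

There is one attempt and no reset: what is moved stays moved. The work goes in short steps, Python scripts to look and compute and a shell command to move; the robot and the scene stay as the last step left them, time stands still between calls to the robot, and variables do not carry over. Pictures are saved under pics/ and viewed, about 8 in all and at most 12, crops included, and the job is handed in when it is done.

```bash
ls; mkdir -p pics
cat > h.py <<'E'
import numpy as np, cv2
from scipy.spatial.transform import Rotation as Rn
from plant import robot
def cam(n):
    s=robot.read_state(); c=robot.read_camera(n)
    if 'hand_eye' in c:
        T=np.eye(4);T[:3,:3]=Rn.from_rotvec(s['orientation']).as_matrix();T[:3,3]=s['tool_pos']
        W=T@np.array(c['hand_eye']); c['R']=W[:3,:3].T; c['t']=-W[:3,:3].T@W[:3,3]
    for k in('R','t','mtx','dist_coeffs'): c[k]=np.array(c[k],float)
    return c
def save(c,n): cv2.imwrite('pics/'+n,c['color'][:,:,::-1])
def ray(c,uv):
    p=cv2.undistortPoints(np.array(uv,float).reshape(-1,1,2),c['mtx'],c['dist_coeffs']).reshape(-1,2)
    d=np.c_[p,np.ones(len(p))]@c['R']; return -c['R'].T@c['t'],d
def plane(c,uv,z):
    o,d=ray(c,uv); return o+d*((z-o[2])/d[:,2])[:,None]
def proj(c,X):
    return cv2.projectPoints(np.array(X,float).reshape(-1,1,3),cv2.Rodrigues(c['R'])[0],c['t'],c['mtx'],c['dist_coeffs'])[0].reshape(-1,2)
E
python3 - <<'E'
from h import *
a=cam('scene');b=cam('side');save(a,'a.png');save(b,'b.png')
import pickle;pickle.dump((a,b),open('ab.pkl','wb'))
for c in(a,b):print(-c['R'].T@c['t'])
print(robot.read_state())
E
```

```text
pics
[ 1.31575614 -0.65180841  0.84527376]
[0.32463316 0.72623546 0.94467234]
{'t': 0.1, 'q': array([ 1.25862314e+00,  1.31089747e-01,  1.48918935e+00,  4.24324537e-05,
        1.52300787e+00, -8.53848936e-02]), 'dq': array([-0.00037806, -0.00119387, -0.00349437, -0.00098658,  0.0001912 ,
        0.0009089 ]), 'joint_torque': array([ 4.40177664e-04, -5.61348259e+01, -4.93091834e+01,  7.69612379e-02,
        2.90982710e-02, -8.64921140e-05]), 'tool_pos': array([0.13470139, 0.58414515, 0.21767949]), 'orientation': array([-1.30890407, -1.0394597 ,  1.04185762]), 'force': array([0.51336871, 0.42639668, 0.16963265]), 'wrist_torque': array([-0.01548386,  0.02162815,  0.08151478]), 'opening': 0.0929088707941777}
```

View pics/a.png

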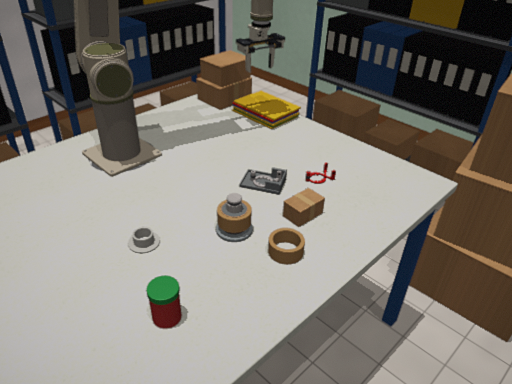

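View pics/b.png

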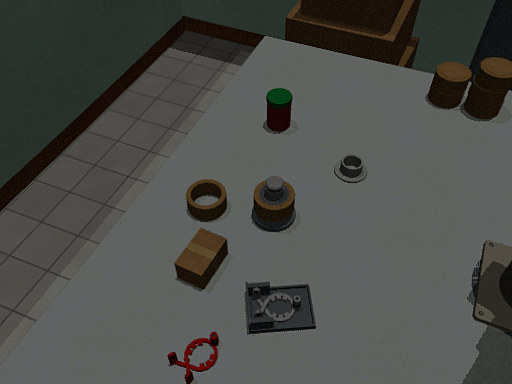

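Candidates for the ring: grey ring in the dark tray at scene (265,180) / side (280,305), and the red look-alike at scene (320,175) / side (200,355). The description picks the grey one. The spacer is at scene (143,240) and the spindle at (235,210), not the spare roll at (287,245). I'll check these in one close crop.

Run:
```python
from h import *
import pickle;a,b=pickle.load(open('ab.pkl','rb'))
def crop(c,x,y,w,h,s): return cv2.resize(c['color'][y:y+h,x:x+w,::-1],None,fx=s,fy=s,interpolation=cv2.INTER_CUBIC)
m=np.zeros((600,800,3),np.uint8)
def put(i,x,y): m[y:y+i.shape[0],x:x+i.shape[1]]=i
put(crop(b,235,270,90,75,4.5),0,0)      # tray side 405x337
put(crop(b,240,165,65,70,4.5),405,0)   # spindle
put(crop(b,330,150,40,35,4.5),600,315)
put(crop(a,235,160,65,40,5),0,340)
put(crop(a,120,220,50,35,5),340,340)
cv2.imwrite('pics/c.png',m)
for n,c,uv,z in[('spindle',a,(234,199),.122),('spindle',b,(275,183),.122),('spacer',a,(143,233),.036),('spacer',b,(351,160),.036),('tray',a,(264,180),.006),('tray',b,(280,308),.004)]:print(n,plane(c,uv,z).round(4))
s=robot.read_state();print(Rn.from_rotvec(s['orientation']).as_matrix().round(3))
c=robot.read_camera('wrist');print(c['hand_eye'])
```

```text
spindle [[0.6084 0.0051 0.122 ]]
spindle [[0.5979 0.0168 0.122 ]]
spacer [[ 0.468  -0.2103  0.036 ]]
spacer [[ 0.4712 -0.2155  0.036 ]]
tray [[0.4852 0.2591 0.006 ]]
tray [[0.4879 0.2504 0.004 ]]
[[ 0.225 -0.001 -0.974]
 [ 0.974 -0.002  0.225]
 [-0.002 -1.     0.   ]]
[[ 9.99999513e-01  8.90064155e-04  4.26108280e-04 -2.75058875e-04]
 [-1.61738690e-04 -2.78133309e-01  9.60542470e-01 -1.65857655e-01]
 [ 9.73459327e-04 -9.60542071e-01 -2.78133029e-01  7.61279623e-02]
 [ 0.00000000e+00  0.00000000e+00  0.00000000e+00  1.00000000e+00]]
```

View pics/c.png

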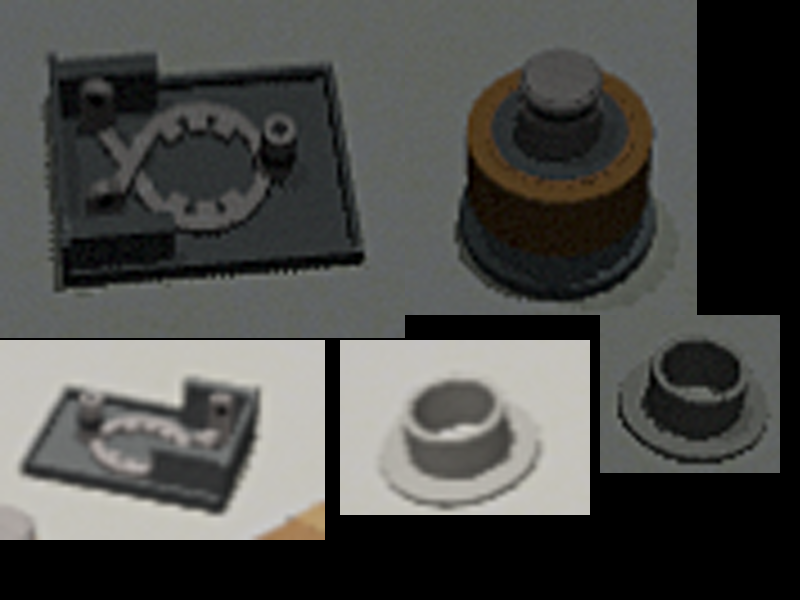

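Crop confirms the choice: the grey ring sits in the tray, with eyes at the walled end and the barrel at the open end. The spacer is flange-down. Moving over the spacer.

```bash
python3 -m inch '[[-1,0.06,-0.02,0.03,0],[-1,0.11,-0.05,0.06,0],[-1,0.16,-0.08,0.06,0],[-1,0.21,-0.11,0.06,0],[-1,0.25,-0.15,0.06,0],[-1,0.29,-0.2,0.06,0],[-1,0.3,-0.25,0.06,0],[-1,0.3,-0.3,0.06,0]]' 20
python3 -m inch '[[-1,0,-0.06,0,0],[-1,0,-0.12,0,0],[-1,0,-0.18,0,0],[-1,0,-0.24,0,0],[-1,0,-0.3,0,0],[-1,0,-0.36,0,0],[-1,0,-0.42,0,0],[-1,0.02,-0.48,0,0]]' 20
python3 -c "
from h import *
s=robot.read_state();print(s['t'],s['tool_pos'],s['q'])"
```

```text
t: 1.15
tool_pos: [0.4353, 0.2822, 0.2772]
orientation: [-1.309, -1.038, 1.041]
force: [-0.1, -1.3, -0.1]
opening: 0.093
t: 2.15
tool_pos: [0.4545, -0.1993, 0.2776]
orientation: [-1.311, -1.038, 1.041]
force: [0.6, 0.1, 0.5]
opening: 0.0928
2.15 [ 0.45450683 -0.19925727  0.2776121 ] [-0.51483691 -0.17106048  1.67905142 -0.00220904  1.63265011 -1.85706108]
```

Run:
```python
from h import *
c=cam('wrist');save(c,'w1.png')
p=proj(c,[[.4696,-.213,.036]]);print(p)
import pickle;pickle.dump(c,open('w1.pkl','wb'))
```

```text
[[248.45182898 170.55409573]]
```

View pics/w1.png

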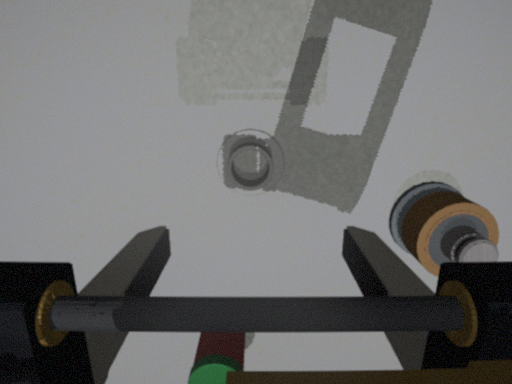

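Wrist view: spacer flange centred near (250,160) with its hub rim around (251,166), spindle head at (477,250), jar at the bottom. Measuring it.

Run:
```python
from h import *
import pickle;c=pickle.load(open('w1.pkl','rb'))
print('flange',plane(c,[(250,160.5)],.006),'hub',plane(c,[(250.5,166)],.036),'spindle',plane(c,[(478,250)],.122))
i=cv2.resize(c['color'][120:200,205:300,::-1],None,fx=8,fy=7.5,interpolation=cv2.INTER_CUBIC)
i=cv2.convertScaleAbs(i,alpha=1.3);cv2.imwrite('pics/w1c.png',i)
# hub rim + flange circles predicted
for r,z in((.045,0),(.045,.006),(.029,.036),(.0235,.036)):
  X=plane(c,[(250,160.5)],.006)[0];t=np.linspace(0,2*np.pi,73)
  p=proj(c,np.c_[X[0]+r*np.cos(t),X[1]+r*np.sin(t),0*t+z]);print(r,z,p.min(0).round(1),p.max(0).round(1))
```

```text
flange [[ 0.46341722 -0.21015663  0.006     ]] hub [[ 0.46456901 -0.20920482  0.036     ]] spindle [[0.58983257 0.01168719 0.122     ]]
0.045 0 [216.4 125.6] [283.8 191.9]
0.045 0.006 [215.9 126. ] [284.1 193.2]
0.029 0.036 [226.  141.8] [273.  187.9]
0.0235 0.036 [230.5 146.3] [268.6 183.7]
```

View pics/w1c.png

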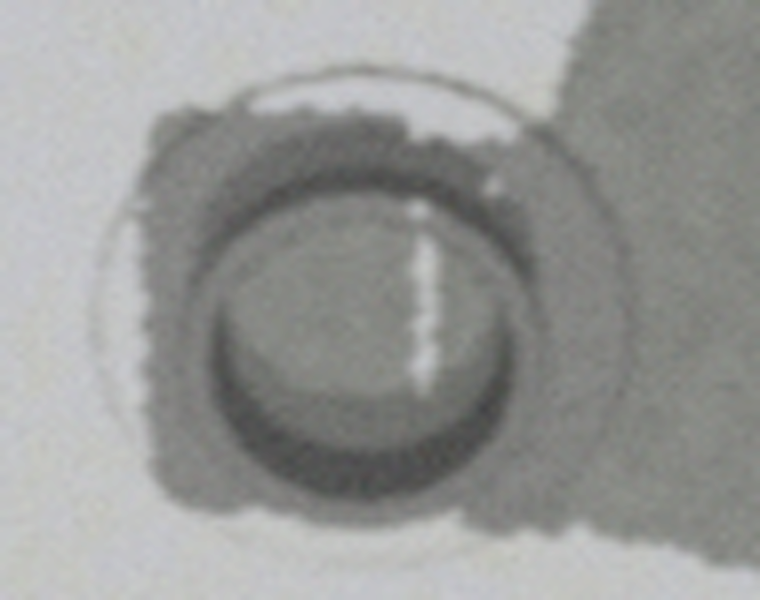

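```bash
python3 -c "
from h import *
import pickle;c=pickle.load(open('w1.pkl','rb'));print(plane(c,[(250.8,163.1)],.006))"
python3 -m inch '[[-1,0.012,-0.011,-0.06,0],[-1,0.012,-0.011,-0.12,0],[-1,0.012,-0.011,-0.18,0],[-1,0.012,-0.011,-0.22,0],[-1,0.012,-0.011,-0.25,0],[-1,0.012,-0.011,-0.268,0],[-1,0.012,-0.011,-0.268,0]]' 25
```

```text
[[ 0.46705296 -0.20993159  0.006     ]]
t: 3.08
tool_pos: [0.4674, -0.2162, 0.0073]
orientation: [-1.311, -1.033, 1.041]
force: [-0.9, -0.8, 0.7]
opening: 0.0927
```

```bash
python3 -m inch '[[-1,0,0.006,0.002,0],[-1,0,0.006,0.002,0],[-1,0,0.006,0.002,0]]' 25;  python3 -m inch '[[0,0,0,0,0],[1,0,0,0,0],[1,0,0,0,0],[1,0,0,0,0]]' 25
```

```text
t: 3.45
tool_pos: [0.4677, -0.2102, 0.0097]
orientation: [-1.312, -1.033, 1.042]
force: [-0.8, 0.3, -0.8]
opening: 0.0929
t: 3.95
tool_pos: [0.4677, -0.2102, 0.0097]
orientation: [-1.312, -1.033, 1.042]
force: [-0.2, 0.4, 0.7]
opening: 0.058
```

```bash
python3 -m inch '[[1,0,0,0.05,0],[1,0,0,0.11,0],[1,0,0,0.17,0],[1,0.04,0.04,0.19,0],[1,0.08,0.08,0.19,0],[1,0.12,0.12,0.19,0],[1,0.16,0.16,0.19,0],[1,0.2,0.19,0.19,0]]' 25;  python3 -m inch '[[1,0.02,0.01,0,0],[1,0.02,0.01,0,0],[1,0.02,0.01,0,0]]' 25
python3 - <<'E'
from h import *
c=cam('wrist');save(c,'w2.png')
import pickle;pickle.dump(c,open('w2.pkl','wb'));s=robot.read_state();print(s['tool_pos'],s['force'],s['opening'])
print(proj(c,[[.6,.012,.122]]))
E
```

```text
t: 4.95
tool_pos: [0.6685, -0.0182, 0.1991]
orientation: [-1.311, -1.034, 1.043]
force: [-0.7, -0.4, -1.3]
opening: 0.0573
t: 5.32
tool_pos: [0.6877, -0.0088, 0.1984]
orientation: [-1.31, -1.032, 1.043]
force: [0.2, -0.4, -2.4]
opening: 0.0577
[ 0.6876952  -0.00901835  0.19876805] [-0.03614501 -0.09679182 -1.45360201] 0.0579650839713233
[[257.20742323  71.08448629]]
```

View pics/w2.png

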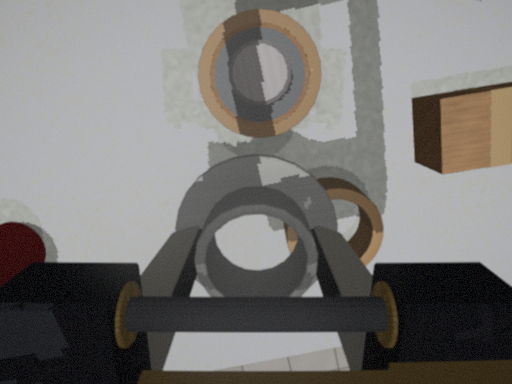

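Wrist view: spindle head at about (260,71), inside the brown roll (centre ≈(260,74)). The held spacer's flange arc spans u 177–337 with its top at v 154. Measuring both from this one picture.

Run:
```python
from h import *
import pickle;c=pickle.load(open('w2.pkl','rb'));im=c['color']
hsv=cv2.cvtColor(im,cv2.COLOR_RGB2HSV);m=((hsv[:,:,0]<25)&(hsv[:,:,1]>90)&(hsv[:,:,2]>50)).astype(np.uint8);m[150:]=0;m[:,350:]=0;m[:,:180]=0
k=max(cv2.findContours(m,cv2.RETR_EXTERNAL,cv2.CHAIN_APPROX_NONE)[0],key=cv2.contourArea)
e=cv2.fitEllipse(cv2.convexHull(k));print('roll',e)
t=np.linspace(0,2*np.pi,361)
def circ(x,y,r,z): return proj(c,np.c_[x+r*np.cos(t),y+r*np.sin(t),0*t+z])
for z in(.074,.077,.080):
  X=plane(c,[e[0]],z)[0];p=circ(X[0],X[1],.05,z);print(z,X.round(4),cv2.fitEllipse(p.astype(np.float32)))
# spindle head: radial gradient score by circle integral (bright head vs grey surround), from grey image
g=cv2.GaussianBlur(cv2.cvtColor(im,cv2.COLOR_RGB2GRAY),(3,3),0).astype(float)
i=cv2.resize(im[25:125,200:320,::-1],None,fx=5,fy=5,interpolation=cv2.INTER_CUBIC)
j=cv2.resize(im[145:305,165:350,::-1],None,fx=2.1,fy=2.1,interpolation=cv2.INTER_CUBIC)
o=np.zeros((600,800,3),np.uint8);o[:500,:600]=i
cv2.imwrite('pics/w2c.png',cv2.convertScaleAbs(i,alpha=1.4))
T=robot.read_state()['tool_pos'];print(T)
for z in(.195,.189):
  p=circ(T[0],T[1],.045,z);print('flange',z,p.min(0).round(1),p.max(0).round(1))
p=circ(T[0],T[1],.0235,.225);print('bore top',p.min(0).round(1),p.max(0).round(1))
# measured vertical edges at u=257 & horizontal extents
print('col',[(v,int(g[v,257])) for v in range(148,162)],[(v,int(g[v,257])) for v in range(178,222,2)])
print('row',[(u,int(g[222,u])) for u in range(170,186)],[(u,int(g[222,u])) for u in range(330,345)])
```

```text
roll ((274.933837890625, 74.66121673583984), (88.89984893798828, 106.53628540039062), 170.6709442138672)
0.074 [0.6032 0.0261 0.074 ] ((274.95880126953125, 71.95234680175781), (121.87467956542969, 127.77659606933594), 7.876049041748047)
0.077 [0.6033 0.0259 0.077 ] ((274.95928955078125, 71.89572143554688), (123.14567565917969, 129.11056518554688), 7.873074054718018)
0.08 [0.6034 0.0257 0.08  ] ((274.9598388671875, 71.83729553222656), (124.44345092773438, 130.47268676757812), 7.8700175285339355)
[ 0.6876952  -0.00901835  0.19876805]
flange 0.195 [173.4 155.5] [338.5 308. ]
flange 0.189 [176.  153.4] [336.  301.9]
bore top [204.4 215.9] [306.6 307.7]
col [(148, 104), (149, 104), (150, 103), (151, 103), (152, 103), (153, 97), (154, 87), (155, 84), (156, 90), (157, 95), (158, 97), (159, 97), (160, 97), (161, 97)] [(178, 93), (180, 94), (182, 93), (184, 93), (186, 81), (188, 72), (190, 72), (192, 73), (194, 72), (196, 74), (198, 73), (200, 75), (202, 75), (204, 88), (206, 103), (208, 103), (210, 98), (212, 96), (214, 137), (216, 177), (218, 178), (220, 179)]
row [(170, 179), (171, 179), (172, 178), (173, 178), (174, 174), (175, 156), (176, 127), (177, 105), (178, 98), (179, 99), (180, 100), (181, 100), (182, 100), (183, 98), (184, 97), (185, 98)] [(330, 91), (331, 91), (332, 91), (333, 91), (334, 91), (335, 94), (336, 109), (337, 138), (338, 164), (339, 175), (340, 179), (341, 179), (342, 179), (343, 179), (344, 179)]
```

View pics/w2c.png

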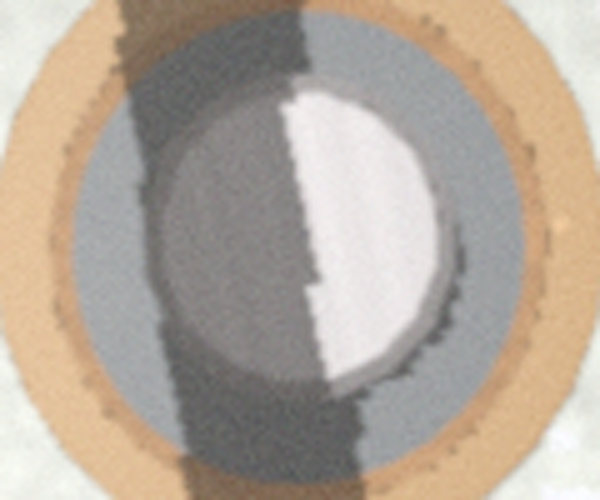

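Run:
```python
from h import *
import pickle;c=pickle.load(open('w2.pkl','rb'))
X=plane(c,[(259.8,71.4)],.122)[0];T=robot.read_state()['tool_pos'];print(X,X-T)
a,b=pickle.load(open('ab.pkl','rb'))
for q in(a,b):print(proj(q,[X]))
```

```text
[0.60060331 0.01367707 0.122     ] [-0.08709189  0.02269542 -0.07676805]
[[234.34743646 196.50467992]]
[[274.43055092 181.76675363]]
```

```bash
python3 -m inch '[[1,-0.045,0.012,-0.01,0],[1,-0.087,0.0227,-0.03,0],[1,-0.087,0.0227,-0.053,0],[1,-0.087,0.0227,-0.053,0],[1,-0.087,0.0227,-0.053,0]]' 25
python3 - <<'E'
from h import *
c=cam('wrist')
import pickle;s=robot.read_state();pickle.dump((c,s),open('w3.pkl','wb'));print(s['tool_pos'],s['force'],s['opening'])
i=cv2.resize(c['color'][140:320,170:350,::-1],None,fx=3.3,fy=3.3,interpolation=cv2.INTER_CUBIC)
cv2.imwrite('pics/w3.png',cv2.convertScaleAbs(i,alpha=1.4))
T=s['tool_pos'];t=np.linspace(0,2*np.pi,361)
for n,r,z in(('bore top',.0235,T[2]+.026),('bore bot',.0235,T[2]-.01),('head',.022,.119)):
  p=proj(c,np.c_[.6006+r*np.cos(t),.0137+r*np.sin(t),0*t+z]);print(n,p.min(0).round(1),p.max(0).round(1))
E
```

```text
t: 6.0
tool_pos: [0.6014, 0.013, 0.1473]
orientation: [-1.313, -1.033, 1.041]
force: [1.2, 0.2, -2.5]
opening: 0.0578
[0.60186971 0.01308264 0.14761915] [ 0.41633588  0.12188057 -1.50540246] 0.05789996169873657
bore top [206.  213.7] [308.1 305.6]
bore bot [215.4 190.7] [299.  268.1]
head [221.5 184.4] [293.  251.3]
```

View pics/w3.png

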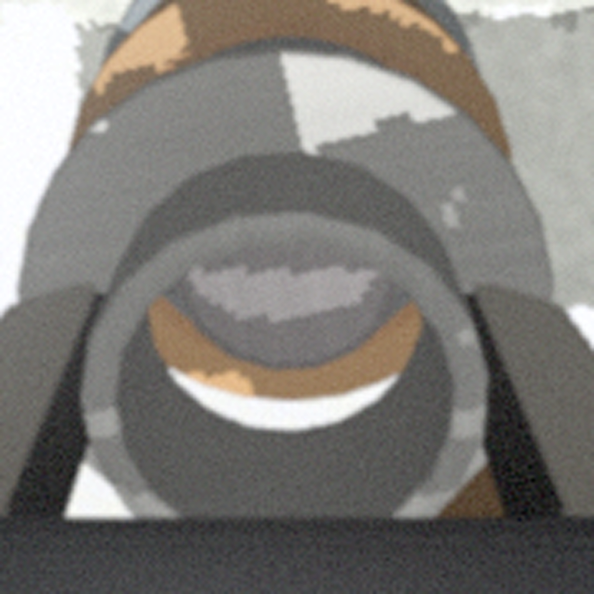

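Through the bore, the head's near arc (v≈251) and the bore's lower edge (v≈270) agree with the prediction to under 1 mm. I'll correct by that and lower until engaged.

```bash
python3 -m inch '[[1,-0.0015,0.0006,-0.01,0],[1,-0.0015,0.0006,-0.015,0],[1,-0.0015,0.0006,-0.021,0],[1,-0.0015,0.0006,-0.026,0],[1,-0.0015,0.0006,-0.031,0],[1,-0.0015,0.0006,-0.031,0]]' 25
```

```text
t: 6.8
tool_pos: [0.6001, 0.0137, 0.1161]
orientation: [-1.313, -1.033, 1.041]
force: [-0.4, 0.9, -2.7]
opening: 0.0576
```

```bash
python3 -m inch '[[1,0,0,-0.01,0],[1,0,0,-0.02,0],[1,0,0,-0.027,0],[1,0,0,-0.032,0],[1,0,0,-0.036,0],[1,0,0,-0.039,0],[1,0,0,-0.041,0],[1,0,0,-0.041,0]]' 30
```

```text
t: 7.8
tool_pos: [0.6002, 0.0136, 0.0775]
orientation: [-1.313, -1.033, 1.041]
force: [-11.2, -0.2, 20.2]
opening: 0.0576
```

```bash
python3 -m inch '[[1,0,0,0,0],[0,0,0,0,0],[-1,0,0,0,0],[-1,0,0,0,0],[-1,0,0,0,0],[-1,0,0,0.04,0],[-1,0,0,0.1,0],[-1,0,0,0.16,0]]' 30
python3 - <<'E'
from h import *
b=cam('side');save(b,'b2.png');a=cam('scene')
import pickle;pickle.dump((a,b),open('ab2.pkl','wb'))
t=np.linspace(0,2*np.pi,361)
for q in (b,a):
 for z in(.074,.104):
  r=.045 if z<.1 else .029
  p=proj(q,np.c_[.6003+r*np.cos(t),.0137+r*np.sin(t),0*t+z]);print(z,p.min(0).round(1),p.max(0).round(1))
o=np.zeros((480,800,3),np.uint8)
o[:,:400]=cv2.resize(b['color'][160:240,240:307,::-1],(400,480),interpolation=cv2.INTER_CUBIC)
o[:,400:]=cv2.resize(a['color'][180:250,205:263,::-1],(400,480),interpolation=cv2.INTER_CUBIC)
cv2.imwrite('pics/d.png',cv2.convertScaleAbs(o,alpha=1.3))
E
```

```text
t: 8.8
tool_pos: [0.5997, 0.0136, 0.2388]
orientation: [-1.312, -1.032, 1.042]
force: [1.0, -0.8, 0.4]
opening: 0.0929
0.074 [255.5 181.7] [292.8 209.8]
0.104 [262.1 178.1] [286.7 196.2]
0.074 [218.4 200.5] [250.  220.1]
0.104 [223.9 195.5] [244.6 208. ]
```

View pics/d.png

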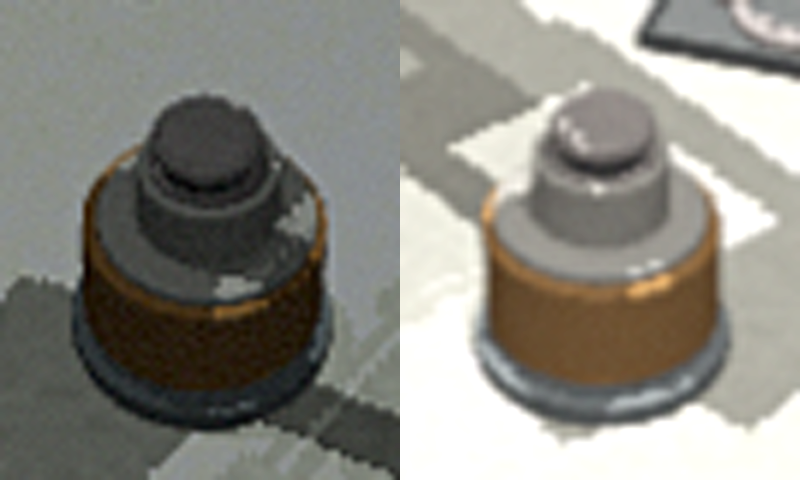

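Spacer seated flush on the roll (both views show it level, groove visible under the head). Now locating the ring.

Run:
```python
from h import *
import pickle;a,b=pickle.load(open('ab.pkl','rb'))
B=plane(b,[(297,298)],.040)[0];E1=plane(b,[(256.6,289)],.044)[0];E2=plane(b,[(258.3,312)],.044)[0];C=plane(b,[(280,306.7)],.010)[0]
print(B,E1,E2,C);d=(E1+E2)/2-B;print(np.degrees(np.arctan2(d[1],d[0])),np.linalg.norm(d[:2]))
print('carton',plane(b,[(203,250)],.06),'roll',plane(b,[(207,193)],.048),'jar',plane(b,[(280,97)],.103),'red',plane(b,[(200,355)],.003))
print('tcp x axis deg',77, robot.read_state()['q'])
```

```text
[0.45737979 0.23292944 0.04      ] [0.54322129 0.24916123 0.044     ] [0.5184839  0.29667719 0.044     ] [0.48797456 0.25061883 0.01      ]
28.558559992789714 0.08365067062520752
carton [[0.68864842 0.21458472 0.06      ]] roll [[0.76524485 0.05145006 0.048     ]] jar [[ 0.71682215 -0.31093529  0.103     ]] red [[0.59731602 0.4094671  0.003     ]]
tcp x axis deg 77 [-0.05926     0.12026654  1.44798655 -0.00534667  1.56153031 -1.39836962]
```

```bash
python3 -m inch '[[-1,-0.02,0.04,0,0.18],[-1,-0.04,0.09,0,0.36],[-1,-0.06,0.14,0,0.54],[-1,-0.09,0.19,0,0.72],[-1,-0.112,0.236,-0.01,0.72],[-1,-0.112,0.236,-0.01,0.72],[-1,-0.112,0.236,-0.01,0.72]]' 40
python3 - <<'E'
from h import *
c=cam('wrist')
import pickle;s=robot.read_state();pickle.dump((c,s),open('w4.pkl','wb'));print(s['tool_pos'],s['q'])
i=cv2.resize(c['color'][80:290,120:400,::-1],None,fx=2.8,fy=2.8,interpolation=cv2.INTER_CUBIC)
cv2.imwrite('pics/w4.png',cv2.convertScaleAbs(i,alpha=1.3))
E
```

```text
t: 9.78
tool_pos: [0.4922, 0.2492, 0.2366]
orientation: [-0.947, -1.57, 1.554]
force: [0.6, -1.1, 0.1]
opening: 0.093
[0.49259607 0.24870253 0.23684976] [ 0.3761949  -0.01999171  1.61114467 -0.00228335  1.53755094 -1.68230556]
```

View pics/w4.png

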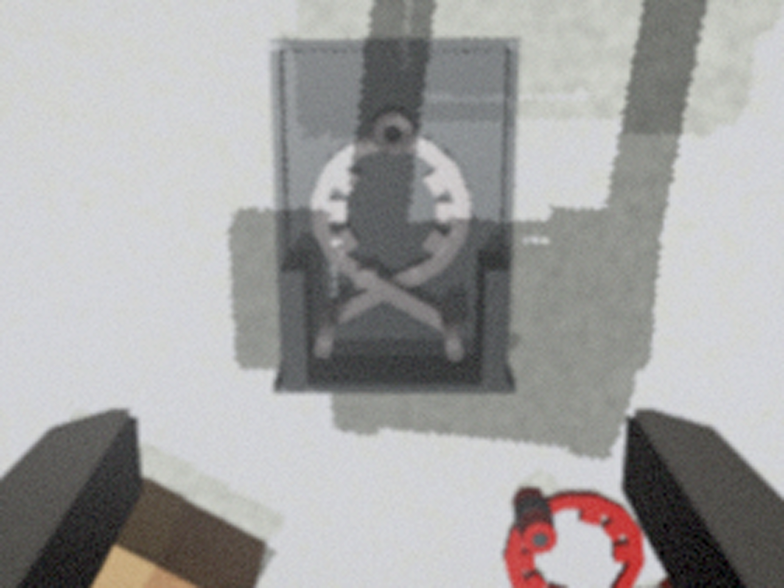

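Ring is square to the gripper: barrel top at (260,125), eyes at (236,203) and (282,203), red look-alike off to the lower right.

Run:
```python
from h import *
import pickle;c,s=pickle.load(open('w4.pkl','rb'));T=s['tool_pos'];R=Rn.from_rotvec(s['orientation']).as_matrix();print(R.round(3))
B=plane(c,[(260,125.2)],.040)[0];E=plane(c,[(236.1,203),(282.5,203)],.044);print(B,B-T,E)
d=E.mean(0)-B;print(np.degrees(np.arctan2(d[1],d[0])),np.linalg.norm(d[:2]),np.linalg.norm(E[0]-E[1]))
h=plane(c,[(260,155.5)],.010)[0];print('hoop ctr ~',h)
```

```text
[[-0.469  0.013 -0.883]
 [ 0.883  0.003 -0.469]
 [-0.004 -1.    -0.013]]
[0.45553738 0.23267021 0.04      ] [-0.03705869 -0.01603232 -0.19684976] [[0.54380866 0.24966254 0.044     ]
 [0.51926537 0.29554558 0.044     ]]
27.71958879882006 0.08585252555594837 0.05203485726848384
hoop ctr ~ [0.48934834 0.25111647 0.01      ]
```

```bash
python3 -m inch '[[-1,-0.037,-0.016,-0.04,0],[-1,-0.037,-0.016,-0.1,0],[-1,-0.037,-0.016,-0.15,0],[-1,-0.037,-0.016,-0.19,0],[-1,-0.037,-0.016,-0.21,0],[-1,-0.037,-0.016,-0.219,0],[-1,-0.037,-0.016,-0.219,0],[-1,-0.037,-0.016,-0.219,0]]' 40
```

```text
t: 10.82
tool_pos: [0.4569, 0.2328, 0.0192]
orientation: [-0.95, -1.571, 1.552]
force: [0.5, -0.1, 0.2]
opening: 0.0933
```

```bash
python3 -m inch '[[-1,-0.001,0,-0.002,0],[0.5,-0.001,0,-0.002,0],[1,-0.001,0,-0.002,0],[1,-0.001,0,-0.002,0],[1,-0.001,0,-0.002,0],[1,-0.001,0,-0.002,0]]' 45
python3 -m inch '[[1,0,0,0.01,0],[1,0,0,0.03,0],[1,0,0,0.06,0],[1,0,0,0.09,0],[1,0,0,0.09,0]]' 45
```

```text
t: 11.58
tool_pos: [0.4558, 0.2328, 0.0171]
orientation: [-0.95, -1.571, 1.552]
force: [-0.2, -0.5, 0.3]
opening: 0.0474
t: 12.2
tool_pos: [0.4581, 0.2337, 0.1108]
orientation: [-0.954, -1.576, 1.548]
force: [0.7, -0.0, -0.7]
opening: 0.0012
```

The fingers hadn't finished closing when the lift began (opening ended at 1 mm, nothing held). Reopening and going back to the same viewpoint to compare pictures numerically.

```bash
python3 -m inch '[[-1,0.035,0.015,0.06,0],[-1,0.035,0.015,0.126,0],[-1,0.035,0.015,0.126,0],[-1,0.035,0.015,0.126,0],[-1,0.035,0.015,0.126,0],[-1,0.035,0.015,0.126,0]]' 45
python3 - <<'E'
from h import *
import pickle;c0,s0=pickle.load(open('w4.pkl','rb'))
c=cam('wrist');s=robot.read_state();pickle.dump((c,s),open('w5.pkl','wb'));print(s['tool_pos'],s0['tool_pos'])
for n,q in(('old',c0),('new',c)):
  # re-project to common top-view at z=.03 for comparison
  X=np.stack(np.meshgrid(np.arange(-.07,.07,.0005),np.arange(-.06,.06,.0005)),-1).reshape(-1,2)
  th=np.radians(27.8);W=np.c_[.489+X[:,0]*np.cos(th)-X[:,1]*np.sin(th),.251+X[:,0]*np.sin(th)+X[:,1]*np.cos(th),0*X[:,0]+.010]
  p=proj(q,W).astype(np.float32).reshape(240,280,2)
  w=cv2.remap(cv2.cvtColor(q['color'],cv2.COLOR_RGB2GRAY),p[...,0],p[...,1],cv2.INTER_LINEAR)
  if n=='old':o=w
  else:
    print('shift px(0.5mm)',cv2.phaseCorrelate(o.astype(float),w.astype(float)),np.abs(o.astype(float)-w).mean())
    for nm,sl in(('ring',np.s_[40:200,60:200]),('barrel',np.s_[90:150,20:80]),('eyes',np.s_[50:190,200:270])):
      print(nm,cv2.phaseCorrelate(o[sl].astype(float),w[sl].astype(float)))
E
```

```text
t: 12.95
tool_pos: [0.4919, 0.2483, 0.2343]
orientation: [-0.951, -1.573, 1.55]
force: [-0.7, 0.8, -0.0]
opening: 0.0564
[0.49210384 0.24836164 0.23471723] [0.49259607 0.24870253 0.23684976]
shift px(0.5mm) ((0.024320132135301264, -0.12948338897089684), 0.5785998842566119) 5.0685714285714285
ring ((0.002444040055721075, -0.11534331361694683), 0.641664407990203)
barrel ((0.05040820556901693, -0.007671433351578827), 0.6108302555482199)
eyes ((0.03487936129993585, -0.0412139197353838), 0.6525139474731724)
```

Ring undisturbed (shift under 0.1 mm). Retrying with a pre-shaped opening and a longer close.

```bash
python3 -m inch '[[-0.2,-0.0364,-0.0157,-0.04,0],[-0.2,-0.0364,-0.0157,-0.1,0],[-0.2,-0.0364,-0.0157,-0.15,0],[-0.2,-0.0364,-0.0157,-0.19,0],[-0.2,-0.0364,-0.0157,-0.21,0],[-0.2,-0.0364,-0.0157,-0.218,0],[-0.2,-0.037,-0.0157,-0.22,0],[-0.2,-0.037,-0.0157,-0.22,0]]' 45
python3 -m inch '[[1,0,0,0,0],[1,0,0,0,0],[1,0,0,0,0],[1,0,0,0,0],[1,0,0,0,0],[1,0,0,0,0],[1,0,0,0,0]]' 45
```

```text
t: 14.0
tool_pos: [0.4557, 0.2329, 0.0156]
orientation: [-0.952, -1.575, 1.549]
force: [0.9, -0.2, 0.2]
opening: 0.0557
t: 14.88
tool_pos: [0.4557, 0.233, 0.0156]
orientation: [-0.952, -1.575, 1.549]
force: [-0.5, -0.2, 1.7]
opening: 0.0152
```

```bash
python3 -m inch '[[1,0,0,0.01,0],[1,0,0,0.03,0],[1,0,0,0.06,0],[1,0,0,0.1,0],[1,0,-0.03,0.15,-0.1],[1,-0.01,-0.08,0.16,-0.25],[1,-0.02,-0.13,0.16,-0.4],[1,-0.03,-0.18,0.16,-0.485]]' 45
python3 -m inch '[[1,-0.003,-0.05,0,0],[1,-0.006,-0.1,0,0],[1,-0.01,-0.15,0,0],[1,-0.012,-0.173,-0.02,0],[1,-0.012,-0.173,-0.06,0],[1,-0.012,-0.173,-0.09,0],[1,-0.012,-0.173,-0.11,0],[1,-0.012,-0.173,-0.125,0]]' 45
```

```text
t: 15.88
tool_pos: [0.4254, 0.0516, 0.1766]
orientation: [-1.228, -1.221, 1.202]
force: [-0.2, -0.2, -0.8]
opening: 0.0148
t: 16.88
tool_pos: [0.413, -0.1214, 0.0509]
orientation: [-1.227, -1.221, 1.202]
force: [0.4, -0.8, -1.3]
opening: 0.0149
```

```bash
python3 -m inch '[[1,0,0,-0.015,0],[1,0,0,-0.027,0],[1,0,0,-0.034,0],[1,0,0,-0.038,0],[1,0,0,-0.04,0],[1,0,0,-0.04,0],[1,0,0,-0.04,0]]' 45
python3 -m inch '[[0.5,0,0,0,0],[0,0,0,0,0],[-0.3,0,0,0,0],[-0.5,0,0,0,0],[-0.5,0,0,0,0],[-0.5,0,0,0,0],[-0.5,0,0,0,0]]' 45
```

```text
t: 17.75
tool_pos: [0.4135, -0.1215, 0.0116]
orientation: [-1.228, -1.221, 1.202]
force: [-3.5, -0.0, 6.3]
opening: 0.0149
t: 18.62
tool_pos: [0.4135, -0.1216, 0.0116]
orientation: [-1.228, -1.221, 1.202]
force: [-0.1, -0.6, 0.2]
opening: 0.0695
```

```bash
python3 -m inch '[[-1,0,0,0.05,0],[-1,0,0,0.11,0],[-1,0.02,0,0.16,0],[-1,0.045,0,0.18,0],[-1,0.045,0,0.18,0],[-1,0.045,0,0.18,0]]' 45
python3 - <<'E'
from h import *
c=cam('wrist')
import pickle;s=robot.read_state();pickle.dump((c,s),open('w6.pkl','wb'));print(s['tool_pos'],s['opening'],Rn.from_rotvec(s['orientation']).as_matrix().round(3))
print(proj(c,[[.414,-.1215,.036],[.498,-.1475,.04],[.498,-.0955,.04]]))
i=cv2.resize(c['color'][80:290,120:400,::-1],None,fx=2.8,fy=2.8,interpolation=cv2.INTER_CUBIC)
cv2.imwrite('pics/w6.png',cv2.convertScaleAbs(i,alpha=1.1))
E
```

```text
t: 19.38
tool_pos: [0.4571, -0.1212, 0.1899]
orientation: [-1.225, -1.22, 1.203]
force: [-0.0, -0.5, -0.4]
opening: 0.0928
[ 0.45682946 -0.12115654  0.18959744] 0.0926472575210017 [[ 0.001  0.017 -1.   ]
 [ 1.    -0.004  0.001]
 [-0.004 -1.    -0.017]]
[[256.71974373 125.56210703]
 [230.53534319 211.21062048]
 [282.74567569 211.29439968]]
```

View pics/w6.png

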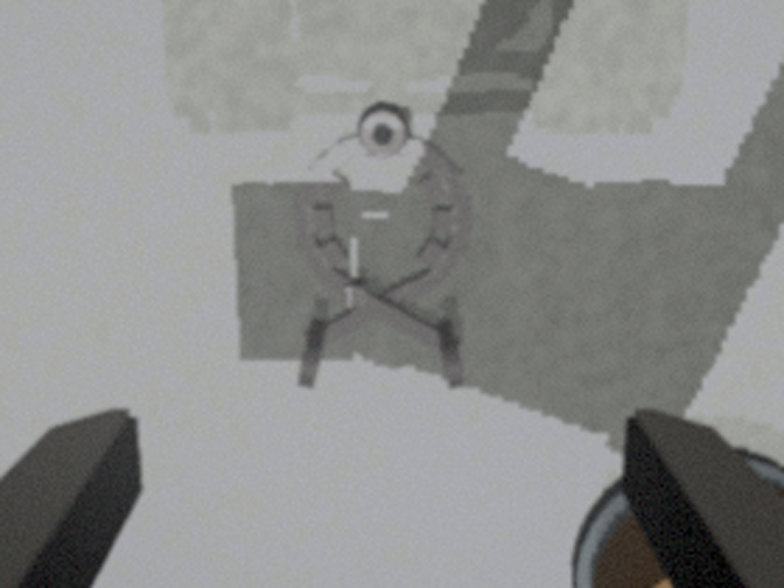

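Ring lies flat and upright on the open bench, barrel at (256,127), eyes about (230,212) and (282,212), within ~1 mm of prediction. Going for the eyes.

```bash
python3 -m inch '[[-1,0.043,-0.001,-0.04,0],[-1,0.043,-0.001,-0.09,0],[-1,0.043,-0.001,-0.13,0],[-1,0.043,-0.001,-0.16,0],[-1,0.043,-0.001,-0.173,0],[-0.6,0.043,-0.001,-0.1795,0],[-0.6,0.043,-0.001,-0.1795,0],[-0.5,0.043,-0.001,-0.1795,0]]' 30
python3 -c "
from h import *
s=robot.read_state();print(s['tool_pos'],s['opening'],Rn.from_rotvec(s['orientation']).as_matrix().round(3))"
```

```text
t: 20.42
tool_pos: [0.5008, -0.1225, 0.0114]
orientation: [-1.227, -1.221, 1.203]
force: [1.0, -0.1, -0.1]
opening: 0.0707
[ 0.50083277 -0.12251766  0.01140264] 0.07071185262553101 [[ 0.001  0.019 -1.   ]
 [ 1.    -0.004  0.001]
 [-0.004 -1.    -0.019]]
```

```bash
python3 -m inch '[[1,0,0,-0.001,0],[1,0,0,-0.001,0],[1,0,0,-0.001,0],[1,0,0,-0.001,0],[1,0,0,-0.001,0],[1,0,0,-0.001,0],[1,0,0,-0.001,0],[1,0,0,-0.001,0]]' 35
python3 -m inch '[[1,0,0,0.003,0],[1,0,0,0.01,0],[1,0,0,0.02,0],[1,0,0,0.035,0],[1,0,0,0.05,0],[1,0,0,0.065,0],[1,0,0,0.08,0],[1,0,0,0.08,0]]' 35
```

```text
t: 21.42
tool_pos: [0.502, -0.1234, 0.0115]
orientation: [-1.23, -1.221, 1.203]
force: [1.3, -4.0, 5.7]
opening: 0.0192
t: 22.42
tool_pos: [0.5032, -0.1239, 0.0934]
orientation: [-1.233, -1.223, 1.202]
force: [-1.1, -0.4, -1.8]
opening: 0.0194
```

Eyes pinched to the stop (19 mm) and ring lifted. Moving over the spindle.

```bash
python3 -m inch '[[1,0,0,0.05,0],[1,0.03,0.02,0.08,0],[1,0.06,0.05,0.08,0],[1,0.1,0.08,0.08,0],[1,0.13,0.11,0.08,0],[1,0.149,0.1376,0.08,0],[1,0.149,0.1376,0.07,0],[1,0.149,0.1376,0.067,0]]' 35
python3 -m inch '[[1,0,0,0,0],[1,0,0,0,0]]' 35
python3 - <<'E'
from h import *
c=cam('wrist')
import pickle;s=robot.read_state();pickle.dump((c,s),open('w7.pkl','wb'));print(s['tool_pos'],s['opening'])
i=cv2.resize(c['color'][20:220,140:380,::-1],None,fx=3,fy=3,interpolation=cv2.INTER_CUBIC)
cv2.imwrite('pics/w7.png',cv2.convertScaleAbs(i,alpha=1.3))
T=s['tool_pos'];t=np.linspace(0,2*np.pi,361)
for n,x,y,r,z in(('hoop',T[0]-.052,T[1],.033,T[2]-.004),('barrel',T[0]-.088,T[1],.008,T[2]+.026),('head',.6003,.0137,.022,.119),('headtop',.6003,.0137,.020,.122)):
  p=proj(c,np.c_[x+r*np.cos(t),y+r*np.sin(t),0*t+z]);print(n,p.min(0).round(1),p.max(0).round(1))
E
```

```text
t: 23.42
tool_pos: [0.6509, 0.0134, 0.1582]
orientation: [-1.23, -1.221, 1.204]
force: [-0.2, 0.2, -1.4]
opening: 0.0192
t: 23.68
tool_pos: [0.6505, 0.0125, 0.1582]
orientation: [-1.231, -1.22, 1.203]
force: [0.1, -0.7, -1.2]
opening: 0.0192
[0.65070831 0.0126471  0.15847548] 0.019059248244107468
hoop [191.2  73.1] [323.1 204.6]
barrel [236.   40.2] [277.5  84.1]
head [222.5  97.7] [295.6 170.8]
headtop [225.4 101.5] [292.8 168.8]
```

View pics/w7.png

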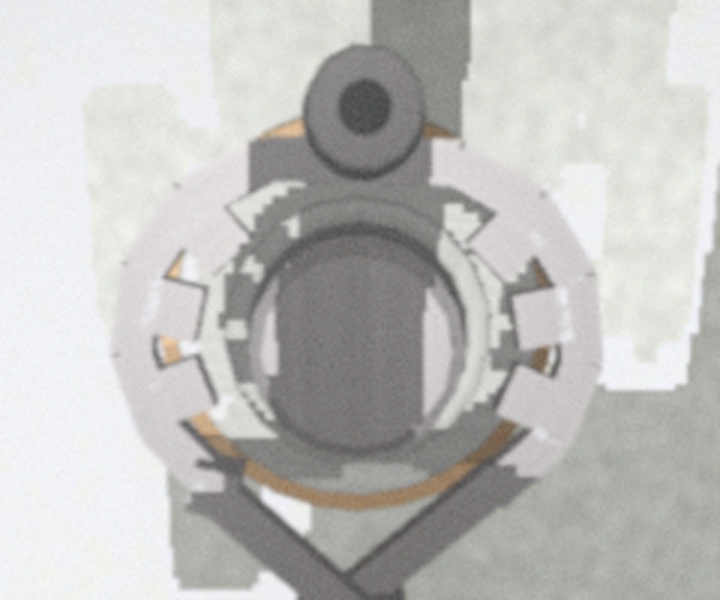

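Final view: spindle head at crop (357,336), ring opening centred near (360,33x), barrel at (364,110). The head sits inside the opening with the ring about 2 mm short in x, so I shift +2.2 mm and lower.

```bash
python3 -m inch '[[1,0.0022,0,-0.005,0],[1,0.0022,0,-0.012,0],[1,0.0022,0,-0.019,0],[1,0.0022,0,-0.025,0],[1,0.0022,0,-0.031,0],[1,0.0022,0,-0.031,0]]' 35
python3 - <<'E'
from h import *
s=robot.read_state();c=cam('wrist');T=s['tool_pos'];print(T,s['force'],s['wrist_torque'])
save(c,'w8.png')
E
```

```text
t: 24.48
tool_pos: [0.6524, 0.0127, 0.1266]
orientation: [-1.23, -1.219, 1.204]
force: [-0.7, 0.1, -1.8]
opening: 0.0195
[0.65240283 0.01271903 0.12658954] [-0.69252047  0.07963464 -1.76708525] [ 0.01443563 -0.00751068  0.02633136]
```

```bash
python3 -m inch '[[1,0.0003,0,-0.003,0],[1,0.0003,0,-0.006,0],[1,0.0003,0,-0.009,0],[1,0.0003,0,-0.011,0],[1,0.0003,0,-0.0125,0],[1,0.0003,0,-0.0125,0]]' 35
```

```text
t: 25.28
tool_pos: [0.6531, 0.0127, 0.1152]
orientation: [-1.231, -1.22, 1.203]
force: [-0.6, -0.2, 2.5]
opening: 0.0192
```

```bash
python3 -m inch '[[1,0,0,-0.002,0],[1,0,0,-0.002,0],[0.3,0,0,-0.002,0],[0,0,0,-0.002,0],[-0.3,0,0,-0.002,0],[-0.6,0,0,-0.001,0],[-0.9,0,0,0,0],[-0.9,0,0,0,0]]' 35
python3 -m inch '[[-1,0,0,0,0],[-1,0,0,0,0]]' 35
python3 - <<'E'
from h import *
c=cam('wrist');s=robot.read_state();T=s['tool_pos'];print(T,s['force'],s['opening'])
import pickle;pickle.dump((c,s),open('w9.pkl','wb'))
E
```

```text
t: 26.28
tool_pos: [0.6532, 0.0124, 0.1152]
orientation: [-1.231, -1.22, 1.203]
force: [0.1, -0.4, -0.1]
opening: 0.0745
t: 26.52
tool_pos: [0.6532, 0.0123, 0.1151]
orientation: [-1.231, -1.22, 1.203]
force: [-0.0, 0.7, 0.1]
opening: 0.0918
[0.65314223 0.01230897 0.11508934] [-0.77312956  0.20403153  0.14497342] 0.09214690936467418
```

```bash
python3 -m inch '[[-1,0,0,0.02,0],[-1,0,0,0.06,0],[-1,-0.02,0,0.1,0],[-1,-0.03,0,0.12,0],[-1,-0.03,0,0.12,0],[-1,-0.03,0,0.12,0]]' 35
python3 - <<'E'
from h import *
c=cam('wrist');s=robot.read_state();T=s['tool_pos'];print(T,s['force'],s['opening'])
import pickle;b=cam('side');a=cam('scene');pickle.dump((c,s,a,b),open('w10.pkl','wb'));save(c,'w10.png')
t=np.linspace(0,2*np.pi,361)
for n,x,y,r,z in(('hoop',.599,.0137,.033,.110),('barrel',.563,.0137,.008,.140),('head',.599,.0137,.022,.119),('headtop',.599,.0137,.020,.122)):
  p=proj(c,np.c_[x+r*np.cos(t),y+r*np.sin(t),0*t+z]);print(n,((p.min(0)+p.max(0))/2).round(1),((p.max(0)-p.min(0))/2).round(1))
print('eyes',proj(c,[[.647,-.0123,.144],[.647,.0397,.144]]).round(1))
g=cv2.resize(cv2.cvtColor(c['color'],cv2.COLOR_RGB2GRAY),None,fx=2,fy=2,interpolation=cv2.INTER_CUBIC)
for lo,hi,p2 in((16,32,30),(40,75,30),(76,110,30)):
  h=cv2.HoughCircles(g,cv2.HOUGH_GRADIENT,1.5,30,param1=80,param2=p2,minRadius=lo,maxRadius=hi)
  h=h[0]/2 if h is not None else []
  print(lo/2,hi/2,[tuple(v.round(1)) for v in h if 180<v[0]<340 and 60<v[1]<230][:6])
E
```

```text
t: 27.32
tool_pos: [0.6227, 0.0124, 0.2334]
orientation: [-1.23, -1.218, 1.204]
force: [-0.3, 0.1, -0.2]
opening: 0.0928
[0.62248302 0.01238558 0.23285578] [-0.64138557  0.20246261 -1.04398538] 0.09275257310272948
hoop [259.1 150.9] [38.2 37.7]
barrel [259.2 112.2] [10.7 10.9]
head [259.1 153.6] [26.2 25.9]
headtop [259.1 154.4] [24.1 23.7]
eyes [[226.9 218.6]
 [291.1 218.7]]
8.0 16.0 [(np.float32(260.6), np.float32(115.1), np.float32(12.3))]
20.0 37.5 [(np.float32(268.9), np.float32(156.4), np.float32(34.6)), (np.float32(253.1), np.float32(126.4), np.float32(37.0)), (np.float32(253.1), np.float32(151.9), np.float32(32.9)), (np.float32(258.4), np.float32(217.1), np.float32(35.4)), (np.float32(267.4), np.float32(121.1), np.float32(31.2)), (np.float32(274.9), np.float32(136.9), np.float32(32.9))]
38.0 55.0 [(np.float32(259.1), np.float32(145.1), np.float32(45.5)), (np.float32(257.6), np.float32(130.1), np.float32(42.2)), (np.float32(243.4), np.float32(149.6), np.float32(38.9)), (np.float32(274.1), np.float32(150.4), np.float32(38.9))]
```

Run:
```python
from h import *
import pickle;c,s,a,b=pickle.load(open('w10.pkl','rb'));a0,b0=pickle.load(open('ab2.pkl','rb'))
x0,y0=.600,.0137
for n,q,q0,w in(('side',b,b0,(245,150,305,215)),('scene',a,a0,(208,165,262,225))):
  print(n,'hoop U/D/L/R',proj(q,[[x0-.033,y0,.107],[x0+.033,y0,.107],[x0,y0-.033,.107],[x0,y0+.033,.107]]).round(0).tolist(),
  'barrel top',proj(q,[[x0-.036,y0,.14]]).round(0).tolist(),'eye tops',proj(q,[[x0+.048,y0-.026,.144],[x0+.048,y0+.026,.144]]).round(0).tolist(),'eye bases',proj(q,[[x0+.048,y0-.026,.108],[x0+.048,y0+.026,.108]]).round(0).tolist())
  d=cv2.absdiff(q['color'],q0['color']).max(2)
  print('   u0=',w[0]);
  for v in range(w[1],w[3],1): print(v,''.join(' .:*#'[min(4,int(d[v,u])//14)] for u in range(w[0],w[2])))
```

```text
side hoop U/D/L/R [[288.0, 190.0], [262.0, 182.0], [280.0, 177.0], [269.0, 196.0]] barrel top [[289.0, 181.0]] eye tops [[260.0, 162.0], [251.0, 177.0]] eye bases [[260.0, 173.0], [251.0, 187.0]]
   u0= 245
150       ####.     :####                                       
151       ####:     :####                                       
152       ####:.    :####                                       
153       ####.     .####.                                      
154       ####*.    .####                                       
155       ####*.    .####                                       
156       #####* .  *####                                       
157       :######*. *####                                       
158          :#####**####.                                      
159             :### :###                                       
160               **                                            
161              :##*.                                          
162             *###:#.                                         
163             #####*:                         
[... 6331 characters left out ...]
**:             .     ......         .: 
213        ::::***#**.            .    ........      .*##:
214          :****###*.              .       ..    .*####:
215          .*:*###:. ..           :            .*#####* 
216           :***#:              :..          **#####*.  
217           :*#::             *...          .#####*.    
218           .:##:           ..  .  ::.      .#####:     
219         .  .:*.            ..:*  ..       .###*.      
220     ..      ..               ..   *#.      ...        
221                               :*####.                 
222                            ...##*::.                  
223     ...                       :..                     
224      .
```

```bash
python3 -c "
from plant import robot
robot.close_job();print(robot.read_state()['t'])"
```

```text
the job is handed in; nothing more can be done
the job is handed in; nothing more can be done
```

I did all the steps in order and handed the job in with the robot's clock at about 27.5 s; no verdict came back.

**What I did**
- **Spacer:** I slid it over the spindle head and pressed the roll to its stop. Wrist force reached 20 N with the underside at about 68 mm. After I let go, both fixed cameras showed it level on the roll with the groove visible.
- **Ring to bench:** I lifted it out of the tray by the barrel, laid it flat on the bench and released it. My first barrel grasp lifted before the fingers had closed. Comparing pictures showed the ring had not moved, and the second try held.
- **Ring to groove:** I pinched the eyes to the stop (19 mm opening), carried the ring over the head, lowered it until it touched the hub with about 4 N, and let it close.

**Last checks**
- **Ring:** Before/after pictures from the side camera put both eye tops within about 1 px, and the barrel within about 2 to 3 px, of a closed, level ring in the groove. A circle fit in the wrist picture put the barrel within about 2 mm of its predicted place. I had used all 12 picture views by then, so I checked this from image numbers, not by eye.
- **Fit not confirmed:** The circle fits for the head and hoop in that wrist picture were ambiguous, so they confirm nothing. The spread joint itself could not be measured.
- **Disagreement in the spindle position:** the later wrist views put its x about 1.5 mm below my first estimate. The 11 N side load while pressing the spacer fits the later value.
- **Other stock:** I did not measure the carton, jar and spare roll again. The arm crossed near them only well above their tops.

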